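# Find the tin that rattles and hold it out

## Robot

A 6-joint arm with a two-finger parallel gripper is mounted at the origin on the work surface. World frame = base frame: x ahead of the robot, y to its left, z up, the work surface at z = 0. Lengths are in m, angles in rad, forces in N, time in s.
With the tool pointing down it reaches from about 0.375 to 0.975 m from the base axis. Payload 3.8 kg.
Tool frame: the origin (TCP) lies on the centre line of the jaws, within the pads' length; the fingertips stand 17 mm ahead of it and the grasp point (between the pads) lies 2 mm behind it; z points along the fingers, x is the direction in which the jaws open and shut, and the axes are right-handed (so a half turn about z gives the same grasp; the last joint's range is limited). The gripper opens to 85 mm and grips with 20 to 120 N. Pads are 22 mm wide; open, the fingers measure 114 mm over their backs; the gripper's body (76 mm by 85 mm) begins 54 mm behind the grasp point. The pads swing forward as they close: fully open they stand 13 mm farther back than shut.
Start: joints at [1.285, 0.264, 1.604, -0, 1.274, -0.037], TCP at [0.166, 0.654, 0.248] pointing down, gripper open.
Joint ranges: [-2.63, 2.63], [-0.94, 2.18], [0.31, 2.57], [-1.31, 4.45], [0, 2.66], [-2.55, 2.55]. Speed limits (rad/s): [2.57, 2.57, 3.14, 3.14, 3.14, 3.14].

## Interface

Orientations are given as a rotation vector (axis times angle).
In Python, from plant import manip, vision, sign_off gives the robot as it stands.
- The arm moves only by the shell command python3 -m inch 'ROWS' [OPENING]. ROWS is text: rows parted by semicolons, each of 6 numbers parted by spaces: the shift along the tool's x, y, z in mm, then the turn, a rotation vector about the tool's x, y, z in rad. A call has 1 to 12 rows; each row is the pose to reach, as a shift and turn from the pose measured when the call began, along the tool's axes at that moment; what a row does not reach only later rows make up. A row lasts 1/10 s, in which the tool goes at most 50 mm and 8.59 degrees, less where a joint would pass 70% of its speed; a pose out of reach is approached as far as the arm can. A call with a gripper value outside its range is refused whole. OPENING is the finger opening in mm, from 0 to 85.4, set as the call begins (- or left out, the last holds). The fingers move at their own pace and stop on an object; the grip force is fixed at half the most. Time passes only in rows, so rows that repeat a pose let the fingers close. It gives the time, the measured TCP pose, the force and the opening at its end, in the units of the state.
- manip.read_state(): the state, without advancing time (a new reading comes with each control period).
- vision.camera(name): name is "scene" or "side" or "wrist"; returns a dict with "pixels" (420x560x3 uint8, blue, green, red), "range_z" (420x560 float32, m along the optical axis (not along the pixel's ray), 0 where there is no reading), "K" (3x3 intrinsics, pixels), "dist" ([k1, k2, p1, p2, k3] as OpenCV has them; the pictures are not rectified), "R" (3x3) and "t" (3): a world point X has camera coordinates R X + t; the wrist camera has in their place "mount" (4x4, takes a point from camera to tool coordinates, whose origin is the TCP and whose axes are the tool frame's). Camera axes: x right, y down, z forward; pixel columns grow to the right and rows downward; lengths in m; the calibration is good to about 2 mm. A picture is of the moment at which its call begins: read the wrist's pose just before it.
- sign_off(): hands the job in, once; it reports no verdict.
The state is a dict: "time_s": time; "qpos": joint angles; "dq": joint speeds; "tau": joint torques, N m; "eef_pos": TCP position; "orientation": TCP orientation; "contact_force": force on the tool from outside, world axes, zero at the start; "wrist_torque": the same for the moment, N m; "grip_width": finger opening in m.
Only numpy, scipy, OpenCV 4.12 (cv2) and the standard library are available. Lean on these libraries where they do the work, as an engineer would, in place of code of your own. Each camera call takes 0.05 s, during which the arm holds its last target.

## Task

One of the three sealed grey tins on the brown paper has a part loose inside. Lift them one at a time and shake them end to end, several brisk strokes about a hand's width long, standing each quiet tin back upright where it was; when you find the one that rattles, hold it out, lid upward and well clear, over the middle of the round black mat (at a hand's height, 15 to 25 cm up) and finish while still holding it there, at rest. Never hold a quiet tin out over the mat, and leave everything else on the bench as it is.

Things in the scene. Friction and masses are not known exactly. Their poses are not given: they have to be found in the camera images.
- tin_a: one of three identical sealed grey steel tins with straight sides and a bright lid: 110 mm long (its x), 52 wide (its y), 58 high (its z), 0.25 to 0.6 kg in all; weight does not tell them apart. Origin: centre of its underside. The tins stand in a row across the paper, about 0.2 m apart, long side within 35 degrees of world x
- tin_b: identical to tin_a. Inside one of the tins, any of the three, changing from run to run, one loose 32 mm, 0.13 kg steel ball slides and rolls easily along the tin's length, 35 mm either way from the middle, 28 mm above the underside, and knocks on the end walls: the wrist's moment across the tin jumps and shifts by about 0.09 N m from end to end. The other two are packed solid
- tin_c: identical to tin_a. The smooth sides are best held low, about 30 mm above the underside, mid-length, with a light grip of 30 to 40 N: gripped at 60 N or more, the tin with the loose ball tends to twist between the fingers when shaken
- mat: round black rubber hand-over mat lying on the bench beyond the tins, 150 mm across, 4 mm thick, fixed; origin: centre of its underside, on the bench top (z = 0)
- paper: sheet of brown covering paper fixed to the bench, 250 mm (x) by 620 mm (y), 2 mm thick: the tins stand on it, undersides at z = 0.002; origin: centre of its underside
- cap1: bystander, loose: leave alone. round aluminium wheel centre cap, 62 mm across, 15 mm high, on the paper in front of a gap between tins; origin under its centre
- cap2: bystander, loose: leave alone. a second such centre cap, at the other gap
- sanding_block: bystander, loose: leave alone. black rubber sanding block, 70 x 110 x 32 mm; origin under its centre
- tape: bystander, loose: leave alone. roll of masking tape lying flat, 96 mm across, 25 mm high; origin under its centre
- spray_can: bystander, loose: leave alone. spray can, 66 mm across, 190 mm high; origin under its centre
- cup: bystander, loose: leave alone. white mixing cup, 80 mm across, 100 mm high; origin under its centre
- wrench: bystander, loose: leave alone. steel wrench lying flat, 190 mm long; origin under its middle
Mind the look-alikes: they are no part of the job. Leave any purple look-alike of the tin_b alone.

How it is judged:
By the outcome, as a careful person would: the job done as asked, in the order asked, and still so for the second after the job is handed in, while the arm keeps its last pose, push and grip.
It also fails if it takes over 72 s, if anything falls off the work surface, if the arm or the gripper's body presses on something with over 40 N, if the wrist force passes 120 N, or if a joint passes its speed limit or range.

## Working session

There is one attempt and no reset: what is moved stays moved. The work goes in short steps, Python scripts to look and compute and a shell command to move; the robot and the scene stay as the last step left them, time stands still between calls to the robot, and variables do not carry over. Pictures are saved under pics/ and viewed, and the job is handed in when it is done.

```bash
ls; mkdir -p pics; python3 - <<'E'
from plant import manip, vision
import cv2,numpy as np
s=manip.read_state()
for k,v in s.items(): print(k,np.round(v,4))
for n in ["scene","side"]:
    c=vision.camera(n); cv2.imwrite(f"pics/{n}0.png",c["pixels"]); np.savez(f"pics/{n}0.npz",**c)
    print(n,c["K"].tolist(),np.round(c["dist"],4),np.round(-c["R"].T@c["t"],3))
E
```

```text
pics
time_s 0.0
qpos [ 1.2851  0.2648  1.6054  0.      1.2737 -0.0369]
dq [ 0.0002  0.0016  0.0004 -0.001   0.0014 -0.0004]
tau [-1.00000e-03 -5.15098e+01 -3.67328e+01 -2.00000e-04  1.25000e-02
  0.00000e+00]
eef_pos [0.166  0.6536 0.2469]
orientation [ 2.4789  1.9278 -0.0029]
contact_force [-0.7464 -0.4886 -0.2646]
wrist_torque [-0.0253  0.0376 -0.0411]
grip_width 0.0854
scene [[473.3196061014959, 0.0, 275.87047598213474], [0.0, 473.3196061014959, 212.51359189233457], [0.0, 0.0, 1.0]] [-0.0006  0.      0.      0.      0.    ] [ 1.189 -0.527  1.073]
side [[483.51629633661054, 0.0, 274.6653948773541], [0.0, 483.51629633661054, 204.652005825993], [0.0, 0.0, 1.0]] [-0.1529  0.      0.      0.      0.    ] [ 0.425 -0.995  1.085]
```

View pics/scene0.png

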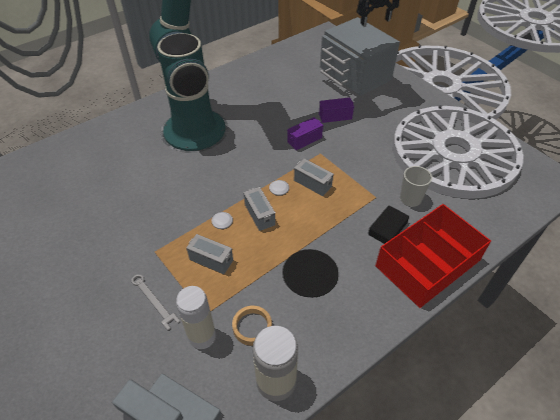

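View pics/side0.png

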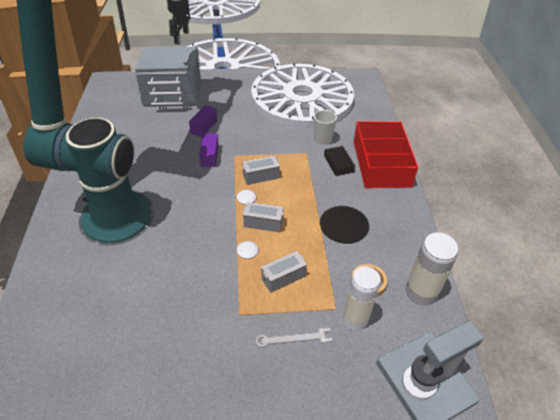

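Both pictures show the three grey tins on the paper: scene pixels (210,253), (260,208) and (313,177). The mat is at (310,273) and the caps at (222,220) and (279,187). The two purple look-alikes are off the paper.

```bash
cat > h.py <<'E'
import numpy as np, cv2
def cloud(c):
    h,w=c["range_z"].shape
    u,v=np.meshgrid(np.arange(w),np.arange(h))
    p=cv2.undistortPoints(np.stack([u,v],-1).reshape(-1,1,2).astype(float),c["K"],c["dist"]).reshape(h,w,2)
    z=c["range_z"]
    X=np.dstack([p[...,0]*z,p[...,1]*z,z])
    return (X-c["t"])@c["R"]   # R^T (X-t)
def tins(c,box=(0.3,0.75,-0.4,0.45)):
    P=cloud(c); ok=(c["range_z"]>0)&(P[...,2]>.052)&(P[...,2]<.07)&(P[...,0]>box[0])&(P[...,0]<box[1])&(P[...,1]>box[2])&(P[...,1]<box[3])
    n,l,st,ce=cv2.connectedComponentsWithStats(ok.astype(np.uint8))
    for i in range(1,n):
        if st[i,4]<80: continue
        q=P[l==i]; r=cv2.minAreaRect((q[:,:2]*1000).astype(np.float32))
        print("px",ce[i].round(),"n",st[i,4],"c",np.round(r[0],1),"size",np.round(r[1],1),"ang",round(r[2],1),"z",q[:,2].mean().round(4), np.percentile(q[:,2],[5,95]).round(4),"bgr",c["pixels"][l==i].mean(0).round())
E
python3 - <<'E'
from h import *
for n in ["scene","side"]:
    c=dict(np.load(f"pics/{n}0.npz")); print(n); tins(c)
    P=cloud(c); hsv=cv2.cvtColor(c["pixels"],cv2.COLOR_BGR2HSV)
    for nm,m in [("black",(hsv[...,2]<45)&(abs(P[...,2])<.012)),("paper",(hsv[...,1]>120)&(hsv[...,0]<25)&(abs(P[...,2])<.01)),("cap",(hsv[...,2]>140)&(hsv[...,1]<60)&(P[...,2]>.01)&(P[...,2]<.02))]:
        m=m&(P[...,0]>.2)&(P[...,0]<1)&(abs(P[...,1])<.6)
        k,l,st,ce=cv2.connectedComponentsWithStats(m.astype(np.uint8))
        for i in range(1,k):
            if st[i,4]>150:
                q=P[l==i]; r=cv2.minAreaRect((q[:,:2]*1000).astype(np.float32)); print(nm,ce[i].round(),st[i,4],np.round(r[0]),np.round(r[1]),round(r[2],1),q[:,2].mean().round(4))
E
```

```text
scene
px [313. 171.] n 511 c [445.8 158.9] size [116.3  58.8] ang 16.1 z 0.0587 [0.0543 0.0624] bgr [131. 130. 130.]
px [417. 178.] n 96 c [656.8 379.5] size [59.9 26. ] ang 31.1 z 0.062 [0.0539 0.0689] bgr [ 97. 102. 103.]
px [413. 192.] n 97 c [685.2 334.8] size [69.5 29.9] ang 33.8 z 0.0614 [0.053  0.0692] bgr [89. 93. 93.]
px [258. 203.] n 581 c [448.7 -45. ] size [ 52.9 120.8] ang 77.4 z 0.0587 [0.0547 0.0624] bgr [134. 133. 133.]
px [209. 248.] n 727 c [ 498.5 -242.5] size [116.4  55.5] ang 27.4 z 0.0581 [0.0543 0.0617] bgr [134. 134. 134.]
black [310. 273.] 2036 [694. -52.] [145. 147.] 56.4 0.0027
paper [266. 234.] 10512 [493. -37.] [253. 621.] 2.4 0.0007
paper [452. 240.] 296 [847. 330.] [132.  24.] 1.0 0.004
paper [432. 254.] 399 [847. 249.] [132.  30.] 0.0 0.0038
paper [412. 269.] 392 [847. 170.] [132.  26.] 0.1 0.0037
paper [413. 288.] 160 [898. 137.] [217. 108.] 43.6 0.0046
cap [279. 186.] 156 [401.  64.] [49. 55.] 67.5 0.0134
cap [221. 219.] 162 [ 405. -147.] [50. 55.] 65.4 0.0134
side
px [260. 164.] n 445 c [445.6 157.8] size [115.   63.4] ang 15.3 z 0.0597 [0.055  0.0639] bgr [174. 172. 174.]
px [263. 211.] n 574 c [448.9 -43.8] size [ 60.7 115.1] ang 77.8 z 0.06 [0.0541 0.0638] bgr [178. 176. 178.]
px [283. 266.] n 757 c [ 497.1 -242.7] size [117.6  56.1] ang 27.7 z 0.0597 [0.0551 0.0637] bgr [177. 175. 177.]
paper [284. 242.] 9117 [494. -41.] [249. 618.] 2.1 0.0022
cap [246. 196.] 163 [399.  60.] [50. 58.] 71.1 0.0144
cap [247. 249.] 237 [ 401. -147.] [57. 55.] 74.7 0.0143
```

```bash
cat >> h.py <<'E'
from scipy.spatial.transform import Rotation as Ro
def go(x,y,z,yawx,s=None):
    "shift (mm, tool axes) and turn to world TCP x,y,z mm, tool down, tool x at yawx deg"
    from plant import manip
    s=s or manip.read_state(); R=Ro.from_rotvec(s["orientation"]); p=np.array(s["eef_pos"])*1000
    a=np.radians(yawx); T=Ro.from_matrix(np.array([[np.cos(a),np.sin(a),0],[np.sin(a),-np.cos(a),0],[0,0,-1]]))
    M=R.as_matrix(); print("at",p.round(1),"yaw x",np.degrees(np.arctan2(M[1,0],M[0,0])).round(1),"tool z",M[:,2].round(3),"| shift",R.inv().apply(np.array([x,y,z])-p).round(1),"turn",(R.inv()*T).as_rotvec().round(4),"width",round(s["grip_width"]*1000,1))
def st():
    from plant import manip
    for i in range(1):
        s=manip.read_state(); R=Ro.from_rotvec(s["orientation"])
        print("t",round(s["time_s"],2),"F",np.round(s["contact_force"],2),"Mworld",np.round(s["wrist_torque"],3),"M tool(if world)",R.inv().apply(s["wrist_torque"]).round(3),"p",np.round(s["eef_pos"],4),"w",round(s["grip_width"],4),"q",np.round(s["qpos"],2))
E
python3 - <<'E'
from h import *
H=np.full((20,24),-1.0)
for n in ["scene","side"]:
    c=dict(np.load(f"pics/{n}0.npz")); P=cloud(c)[c["range_z"]>0]
    for x,y,z in P:
        i=int((x-0.1)/.05); j=int((y+.5)/.05)
        if 0<=i<20 and 0<=j<24 and x>.1 and y>-.5: H[i,j]=max(H[i,j],z)
print("y",[round(-.5+.05*j,2) for j in range(24)])
for i in range(20): print(round(.1+.05*i,2),' '.join('%3d'%(h*1000/10) for h in H[i]))
go(446,158.5,160,0); go(446,158.5,160,-74.3)
E
```

```text
y [-0.5, -0.45, -0.4, -0.35, -0.3, -0.25, -0.2, -0.15, -0.1, -0.05, 0.0, 0.05, 0.1, 0.15, 0.2, 0.25, 0.3, 0.35, 0.4, 0.45, 0.5, 0.55, 0.6, 0.65]
0.1   0   0   0   0   0   0   0   0   0  28  26   0   0   0   0   0   0   0   0   0  13  34  40  39
0.15   0   0   0   0   0   0   0   0   0   0   0   0   0   0   0   0   0   6   5   0  13  34  40  34
0.2   0   0   0   0   0   0   0   0   0   0   0   0   0   0   6   5   5   6   6   6   0  16  39  38
0.25   0   0   0   0   0   0   0   0   0   0   0   0   0   0   6   6   6   5   6   6   0   0   0   0
0.3   0   0   0   0   0   0   0   0   0   0   0   0   0   0   6   6   6   0   0   0   0   0   0   0
0.35   0   0   0   0   0   0   1   1   6   6   1   2   6   6   1   0   0   0   0   0   0   0   0   0
0.4   0   1   0   0   6   6   1   1   6   6   1   2   6   6   0   1   0   0   0   0   4   4   4   4
0.45   0   1   0   0   6   6   0   0   6   6   0   0   6   6   0   0   0   0   0   4   3   3   3   4
0.5   0   1   0   0   6   6   6   0   6   6   0   0   6   6   0   0   0   0   3   3   3   3   3   3
0.55   0   1   0   0   0   6   0   0   0   0   0   
[... 668 characters left out ...]
  20  20   0   0   0   0   0   0   9   9   9   9   9   9   0   0   0   0   0   0   0
0.95   0   0   0   0   0   0   0   0   0   0   0   0   0   0   0   0   0   0   0   0   0   0   0   0
1.0 -100 -100 -100 -100 -100 -100 -100 -100 -100 -100 -100 -100 -74 -73 -74 -73 -73 -73 -73 -73 -73 -74 -73 -73
1.05 -100 -100 -100 -100 -100 -100 -100 -100 -100 -100 -100 -100 -100 -74 -74 -73 -74 -74 -74 -73 -73 -73 -73 -73
at [166.  653.6 247.1] yaw x 75.7 tool z [-0.001 -0.002 -1.   ] | shift [-410.8  393.3   87.9] turn [1.300e-03 1.700e-03 1.322e+00] width 85.3
at [166.  653.6 247.1] yaw x 75.7 tool z [-0.001 -0.002 -1.   ] | shift [-410.8  393.3   87.9] turn [2.6000e-03 7.0000e-04 2.6188e+00] width 85.3
```

```bash
python3 -m inch '-200 191 0 0 0 0.6;-411 393 0 0 0 1.3;-411 393 0 0 0 1.3;-411 393 0 0 0 1.3;-411 393 0 0 0 1.3;-411 393 0 0 0 1.3;-411 393 0 0 0 1.3;-411 393 0 0 0 1.3;-411 393 0 0 0 1.3;-411 393 0 0 0 1.3;-411 393 0 0 0 1.3;-411 393 0 0 0 1.3' 85; python3 -c "
from h import *
go(446,158.5,160,-74.3);st()"
```

```text
time_s: 1.3
eef_pos: [0.4469, 0.1549, 0.2476]
orientation: [3.138, 0.029, -0.001]
contact_force: [0.2, 0.9, 0.1]
grip_width: 0.0852
at [446.9 154.9 247.6] yaw x 1.1 tool z [-0.    -0.003 -1.   ] | shift [-0.8 -3.9 87.6] turn [ 0.0031 -0.0019  1.3154] width 85.2
t 1.3 F [0.24 0.92 0.15] Mworld [-0.012 -0.003  0.017] M tool(if world) [-0.012  0.003 -0.017] p [0.4469 0.1549 0.2476] w 0.0852 q [ 0.28 -0.12  2.02 -0.    1.25  0.27]
```

```bash
python3 -m inch '0 -4 40 0 0 0.6;-1 -4 88 0 0 1.315;-1 -4 88 0 0 1.315;-1 -4 88 0 0 1.315;-1 -4 88 0 0 1.315;-1 -4 88 0 0 1.315;-1 -4 88 0 0 1.315;-1 -4 88 0 0 1.315;-1 -4 88 0 0 1.315;-1 -4 88 0 0 1.315;-1 -4 88 0 0 1.315'; python3 -c "
from h import *
go(446,158.5,160,-74.3);st()
from plant import vision
c=vision.camera('wrist');cv2.imwrite('pics/w1.png',c['pixels']);
from plant import manip
s=manip.read_state();R=Ro.from_rotvec(s['orientation']).as_matrix();T=np.eye(4);T[:3,:3]=R;T[:3,3]=s['eef_pos'];W=T@c['mount'];c['R']=W[:3,:3].T;c['t']=-c['R']@W[:3,3]
tins(c)"
```

```text
time_s: 2.4
eef_pos: [0.4456, 0.1585, 0.1594]
orientation: [2.504, -1.891, 0.002]
contact_force: [0.1, 0.1, 0.5]
grip_width: 0.0851
at [445.6 158.5 159.4] yaw x -74.1 tool z [-0.001 -0.004 -1.   ] | shift [ 0.1 -0.4 -0.6] turn [ 0.0017 -0.0032  0.0032] width 85.1
t 2.4 F [0.15 0.12 0.5 ] Mworld [-0.007 -0.006  0.038] M tool(if world) [ 0.004  0.008 -0.038] p [0.4456 0.1585 0.1594] w 0.0851 q [ 0.29 -0.05  2.12 -0.    1.07  1.59]
px [281. 208.] n 11793 c [447.  160.4] size [115.9  52.5] ang 15.0 z 0.0601 [0.0589 0.0614] bgr [119. 120. 119.]
px [523. 281.] n 6452 c [448.4 -42.6] size [ 54.3 112.7] ang 77.6 z 0.0596 [0.0544 0.0614] bgr [180. 179. 177.]
px [ 65. 330.] n 248 c [302.2 301.8] size [ 4.1 39. ] ang 0.3 z 0.0552 [0.0523 0.0581] bgr [111.  40.  86.]
```

View pics/w1.png

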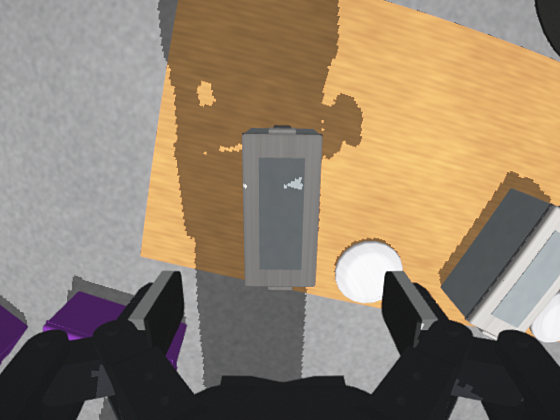

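The wrist view shows the tin at (281,208), in line with the jaws, and the cap clear of the fingers at (368,270). I'll descend and grip.

```bash
python3 -m inch '-1 -1 40 0 0 0.01;-1 -1 80 0 0 0.01;-1 -1 115 0 0 0.01;-1 -1 129 0 0 0.01;-1 -1 129 0 0 0.01' ; python3 -m inch '0 0 0 0 0 0;0 0 0 0 0 0;0 0 0 0 0 0;0 0 0 0 0 0;0 0 0 0 0 0;0 0 0 0 0 0' 50; python3 -c "
from h import *
go(446.5,159.5,30,-74.8);st()"
```

```text
time_s: 2.95
eef_pos: [0.4435, 0.1585, 0.0276]
orientation: [2.492, -1.899, -0.003]
contact_force: [0.5, 0.0, 0.1]
grip_width: 0.0851
time_s: 3.55
eef_pos: [0.4447, 0.1589, 0.029]
orientation: [2.494, -1.9, -0.001]
contact_force: [-0.2, -0.4, 7.0]
grip_width: 0.0512
at [444.7 158.9  29. ] yaw x -74.6 tool z [-0.004 -0.004 -1.   ] | shift [-0.1 -1.9 -1. ] turn [ 0.0053 -0.0032  0.0032] width 51.2
t 3.55 F [-0.21 -0.43  6.99] Mworld [0.135 0.238 0.046] M tool(if world) [-0.194 -0.193 -0.048] p [0.4447 0.1589 0.029 ] w 0.0512 q [ 0.29  0.14  2.21 -0.    0.8   1.6 ]
```

```bash
python3 -m inch '0 0 -15 0 0 0;0 0 -40 0 0 0;0 0 -70 0 0 0;0 0 -90 0 0 0;0 0 -100 0 0 0;0 0 -100 0 0 0;0 0 -100 0 0 0;0 0 -100 0 0 0'; python3 -c "
from h import *
go(446,159.5,30,-74.8);st()
from plant import vision
c=vision.camera('side');cv2.imwrite('pics/s1.png',c['pixels'][100:340,150:430]);st()"
```

```text
time_s: 4.35
eef_pos: [0.4437, 0.1589, 0.1273]
orientation: [2.492, -1.899, -0.004]
contact_force: [0.4, -0.7, -3.9]
grip_width: 0.0513
at [443.7 158.9 127.3] yaw x -74.6 tool z [-0.007 -0.005 -1.   ] | shift [-0.3 -3.2 97.3] turn [ 0.0086 -0.0033  0.0033] width 51.3
t 4.35 F [ 0.41 -0.75 -3.92] Mworld [-0.013  0.023 -0.02 ] M tool(if world) [-0.026  0.007  0.02 ] p [0.4437 0.1589 0.1273] w 0.0513 q [ 0.29 -0.01  2.14 -0.    1.01  1.6 ]
t 4.4 F [ 0.49 -0.47 -4.1 ] Mworld [ 0.002  0.017 -0.02 ] M tool(if world) [-0.016 -0.006  0.02 ] p [0.4438 0.1589 0.1273] w 0.0515 q [ 0.29 -0.01  2.14 -0.    1.01  1.6 ]
```

View pics/s1.png

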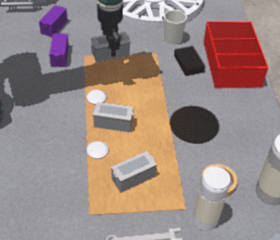

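```bash
python3 -m inch '0 50 0 0 0 0;0 50 0 0 0 0;0 0 0 0 0 0;0 -50 0 0 0 0;0 -50 0 0 0 0;0 0 0 0 0 0;0 50 0 0 0 0;0 50 0 0 0 0;0 0 0 0 0 0;0 -50 0 0 0 0;0 -50 0 0 0 0'; python3 -c "
from h import *
st()"; python3 -m inch '0 50 0 0 0 0;0 100 0 0 0 0;0 100 0 0 0 0;0 50 0 0 0 0;0 0 0 0 0 0;0 0 0 0 0 0;0 50 0 0 0 0;0 100 0 0 0 0;0 100 0 0 0 0;0 50 0 0 0 0;0 50 0 0 0 0;0 50 0 0 0 0'; python3 -c "
from h import *
st()"; python3 -m inch '0 0 0 0 0 0;0 0 0 0 0 0;0 0 0 0 0 0'; python3 -c "
from h import *
st();go(446,159.5,30,-74.8)"
```

```text
time_s: 5.5
eef_pos: [0.4977, 0.1736, 0.1262]
orientation: [2.494, -1.901, 0.0]
contact_force: [-1.1, -0.6, -3.3]
grip_width: 0.0517
t 5.5 F [-1.07 -0.61 -3.34] Mworld [-0.068  0.076  0.001] M tool(if world) [-0.091  0.046 -0.001] p [0.4977 0.1736 0.1262] w 0.0517 q [ 0.29  0.1   2.04 -0.    1.01  1.59]
time_s: 6.7
eef_pos: [0.4501, 0.1605, 0.1257]
orientation: [2.493, -1.901, -0.001]
contact_force: [0.3, -0.4, -4.6]
grip_width: 0.0515
t 6.7 F [ 0.31 -0.38 -4.6 ] Mworld [ 0.036  0.03  -0.012] M tool(if world) [-0.019 -0.043  0.011] p [0.4501 0.1605 0.1257] w 0.0515 q [ 0.29  0.01  2.14 -0.    1.01  1.6 ]
time_s: 7.0
eef_pos: [0.4496, 0.1603, 0.1258]
orientation: [2.493, -1.901, -0.001]
contact_force: [-0.1, -0.1, -4.1]
grip_width: 0.0515
t 7.0 F [-0.13 -0.08 -4.11] Mworld [-0.03  -0.027  0.059] M tool(if world) [ 0.018  0.037 -0.059] p [0.4496 0.1603 0.1258] w 0.0515 q [ 0.29  0.01  2.14 -0.    1.01  1.6 ]
at [449.6 160.3 125.8] yaw x -74.6 tool z [-0.005 -0.005 -1.   ] | shift [-0.5  3.2 95.8] turn [ 0.0057 -0.0034  0.0029] width 51.5
```

```bash
cat > rd.py <<'E'
from h import *
from plant import manip
s=manip.read_state();R=Ro.from_rotvec(s["orientation"]);print("  RD t",round(s["time_s"],2),"Mt",R.inv().apply(s["wrist_torque"]).round(3),"Mw",np.round(s["wrist_torque"],3),"tilt",R.as_matrix()[:,2].round(3))
E
python3 -m inch '0 0 0 0.15 0 0;0 0 0 0.15 0 0;0 0 0 0.15 0 0;0 0 0 0.15 0 0;0 0 0 0.15 0 0' >/dev/null; python3 rd.py; python3 -m inch '0 0 0 0 0 0' >/dev/null; python3 rd.py; python3 -m inch '0 0 0 0 0 0'>/dev/null; python3 rd.py;
python3 -m inch '0 0 0 -0.15 0 0;0 0 0 -0.3 0 0;0 0 0 -0.3 0 0;0 0 0 -0.3 0 0;0 0 0 -0.3 0 0;0 0 0 -0.3 0 0;0 0 0 -0.3 0 0' >/dev/null; python3 rd.py; python3 -m inch '0 0 0 0 0 0'>/dev/null; python3 rd.py; python3 -m inch '0 0 0 0 0 0'; python3 rd.py
```

```text
RD t 7.5 Mt [-0.133 -0.006 -0.017] Mw [-0.032  0.129  0.018] tilt [ 0.141  0.035 -0.989]
  RD t 7.6 Mt [-0.158  0.03  -0.021] Mw [-0.073  0.143  0.016] tilt [ 0.142  0.036 -0.989]
  RD t 7.7 Mt [-0.139 -0.021  0.018] Mw [-0.014  0.14  -0.016] tilt [ 0.142  0.036 -0.989]
  RD t 8.4 Mt [ 0.151 -0.     0.002] Mw [ 0.04  -0.145 -0.002] tilt [-0.144 -0.043 -0.989]
  RD t 8.5 Mt [ 0.132  0.053 -0.039] Mw [-0.01  -0.14   0.047] tilt [-0.142 -0.042 -0.989]
time_s: 8.6
eef_pos: [0.4525, 0.1613, 0.1305]
orientation: [2.401, -1.831, -0.132]
contact_force: [0.4, 0.5, -3.2]
grip_width: 0.0512
  RD t 8.6 Mt [ 0.126 -0.003  0.013] Mw [ 0.034 -0.121 -0.013] tilt [-0.141 -0.042 -0.989]
```

```bash
python3 -m inch '0 0 0 0.15 0 0;0 0 0 0.15 0 0;0 0 0 0.15 0 0;0 0 0 0.15 0 0'>/dev/null; for i in 1; do python3 rd.py; done; python3 -m inch '0 0 0 0 0 0'>/dev/null; python3 rd.py; python3 -m inch '0 0 0 0 0 0'>/dev/null; python3 rd.py;
python3 -m inch '0 0 0 0.15 0 0;0 0 0 0.15 0 0;0 0 0 0.15 0 0;0 0 0 0.15 0 0;0 0 0 0 0 0;0 0 0 0 0 0;0 0 0 0 0 0;0 0 0 0 0 0'>/dev/null; python3 rd.py;python3 -m inch '0 0 0 0 0 0'>/dev/null; python3 rd.py; python3 -m inch '0 0 0 0 0 0'>/dev/null; python3 rd.py
```

```text
RD t 9.0 Mt [ 0.023 -0.     0.019] Mw [ 0.007 -0.022 -0.019] tilt [ 0.004 -0.002 -1.   ]
  RD t 9.1 Mt [ 0.037 -0.003  0.01 ] Mw [ 0.013 -0.035 -0.01 ] tilt [ 0.005 -0.002 -1.   ]
  RD t 9.2 Mt [ 0.01  -0.001 -0.016] Mw [ 0.003 -0.009  0.016] tilt [ 0.005 -0.002 -1.   ]
  RD t 10.0 Mt [-0.008  0.016  0.011] Mw [-0.017  0.003 -0.011] tilt [ 0.008 -0.001 -1.   ]
  RD t 10.1 Mt [-0.029  0.031  0.008] Mw [-0.038  0.02  -0.008] tilt [ 0.009 -0.001 -1.   ]
  RD t 10.2 Mt [0.005 0.013 0.016] Mw [-0.011 -0.009 -0.017] tilt [ 0.011 -0.    -1.   ]
```

```bash
python3 -c "
from h import *
go(444.7,158.9,29.5,-74.6)"
```

```text
at [457.  162.6 134.7] yaw x -74.6 tool z [ 0.011 -0.    -1.   ] | shift [ -0.   14.  105.1] turn [-0.0107 -0.003  -0.0007] width 51.6
```

```bash
python3 -m inch '0 14 30 -0.011 -0.003 0;0 14 65 -0.011 -0.003 0;0 14 85 -0.011 -0.003 0;0 14 90 -0.011 -0.003 0;0 14 90 -0.011 -0.003 0;0 14 90 -0.011 -0.003 0'; python3 -c "
from h import *
go(444.7,158.9,29.5,-74.6)"
```

```text
time_s: 10.8
eef_pos: [0.4458, 0.1593, 0.046]
orientation: [-2.497, 1.903, -0.002]
contact_force: [0.5, 1.0, -4.6]
grip_width: 0.0513
at [445.8 159.3  46. ] yaw x -74.6 tool z [ 0.002  0.001 -1.   ] | shift [ 0.1  1.2 16.5] turn [-0.0025  0.0001 -0.0006] width 51.3
```

```bash
python3 -m inch '0 1 8 -0.004 0 0;0 1 14 -0.004 0 0;0 1 16 -0.004 0 0;0 1 16 -0.004 0 0;0 1 16 -0.004 0 0'; python3 -c "
from h import *
go(444.7,158.9,29,-74.6);st()"
```

```text
time_s: 11.3
eef_pos: [0.4448, 0.159, 0.0299]
orientation: [2.497, -1.904, -0.002]
contact_force: [-0.2, -0.4, -4.1]
grip_width: 0.0514
at [444.8 159.   29.9] yaw x -74.6 tool z [-0.002 -0.    -1.   ] | shift [0.1 0.1 0.9] turn [ 0.0018  0.0001 -0.0007] width 51.4
t 11.3 F [-0.16 -0.4  -4.12] Mworld [-0.001  0.007 -0.031] M tool(if world) [-0.007 -0.001  0.031] p [0.4448 0.159  0.0299] w 0.0514 q [0.29 0.14 2.21 0.   0.79 1.59]
```

```bash
python3 -m inch '0 0 1.5 0 0 0;0 0 1.5 0 0 0;0 0 1.5 0 0 0'; python3 -m inch '0 0 0 0 0 0;0 0 0 0 0 0;0 0 0 0 0 0;0 0 0 0 0 0;0 0 -30 0 0 0;0 0 -75 0 0 0;0 0 -120 0 0 0;0 0 -120 0 0 0' 85; python3 -c "
from h import *
go(449,-43.5,145,-102.5);st()"
```

```text
time_s: 11.6
eef_pos: [0.4453, 0.1591, 0.0291]
orientation: [2.498, -1.904, -0.001]
contact_force: [-1.5, -0.7, 2.8]
grip_width: 0.0514
time_s: 12.4
eef_pos: [0.4505, 0.1607, 0.1562]
orientation: [-2.49, 1.898, -0.011]
contact_force: [0.5, 0.2, 0.5]
grip_width: 0.0851
at [450.5 160.7 156.2] yaw x -74.6 tool z [ 0.012  0.004 -1.   ] | shift [196.5  55.7  10.4] turn [-0.0121  0.0034  0.4864] width 85.1
t 12.4 F [0.46 0.19 0.55] Mworld [ 0.029 -0.007  0.003] M tool(if world) [ 0.014 -0.026 -0.003] p [0.4505 0.1607 0.1562] w 0.0851 q [ 0.29 -0.04  2.12  0.    1.05  1.59]
```

```bash
python3 -m inch '48 14 2 0 0 0.12;97 28 5 -0.01 0 0.24;146 42 8 -0.01 0 0.36;196 56 10 -0.012 0.003 0.486;196 56 10 -0.012 0.003 0.486;196 56 10 -0.012 0.003 0.486'; cat > wr.py <<'E'
import sys
from h import *
from plant import vision,manip
s=manip.read_state();c=vision.camera('wrist');cv2.imwrite(sys.argv[1],c['pixels'])
R=Ro.from_rotvec(s['orientation']).as_matrix();T=np.eye(4);T[:3,:3]=R;T[:3,3]=s['eef_pos'];W=T@c['mount'];c['R']=W[:3,:3].T;c['t']=-c['R']@W[:3,3]
tins(c)
E
python3 wr.py pics/w2.png;python3 -c "
from h import *
go(449,-43.5,30,-102.5)"
```

```text
time_s: 13.0
eef_pos: [0.4481, -0.0443, 0.1448]
orientation: [1.963, -2.453, -0.002]
contact_force: [0.7, 0.2, -0.0]
grip_width: 0.085
px [536.  57.] n 5575 c [ 506.8 -231.1] size [94.4 44.6] ang 27.4 z 0.0593 [0.054  0.0614] bgr [170. 171. 171.]
px [282. 214.] n 13277 c [449.4 -43.5] size [ 52.4 116.2] ang 78.0 z 0.0601 [0.0588 0.0613] bgr [160. 160. 158.]
px [ 31. 288.] n 5551 c [443.4 158.5] size [106.5  54.1] ang 15.5 z 0.0593 [0.0538 0.0612] bgr [171. 171. 170.]
at [448.2 -43.2 144.9] yaw x -102.5 tool z [-0.001  0.001 -1.   ] | shift [  0.3  -1.  114.9] turn [ 0.001   0.0009 -0.0007] width 84.9
```

View pics/w2.png

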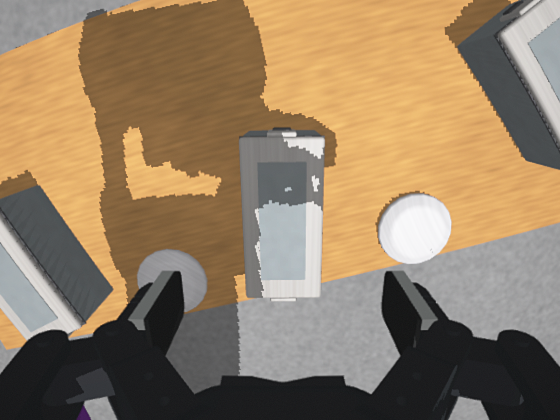

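The wrist view shows the tin at (282,214), in line, and the caps at (172,278) and (413,228), clear of the fingers.

```bash
python3 -m inch '0 -1 40 0 0 -0.009;0 -1 80 0 0 -0.009;0 -1 105 0 0 -0.009;0 -1 115 0 0 -0.009;0 -1 115 0 0 -0.009' ; python3 -c "
from h import *
go(449,-43.5,30,-102)"; python3 -m inch '0 0 0 0 0 0;0 0 0 0 0 0;0 0 0 0 0 0;0 0 0 0 0 0;0 0 0 0 0 0;0 0 0 0 0 0' 50; python3 -c "
from h import *
go(449,-43.5,30,-102);st()"
```

```text
time_s: 13.55
eef_pos: [0.4478, -0.0417, 0.0285]
orientation: [1.978, -2.438, -0.007]
contact_force: [0.1, -0.1, -0.3]
grip_width: 0.0849
at [447.8 -41.7  28.5] yaw x -101.9 tool z [-0.004  0.002 -1.   ] | shift [ 1.5 -1.6 -1.5] turn [0.0047 0.001  0.0022] width 84.9
time_s: 14.15
eef_pos: [0.4495, -0.0419, 0.0303]
orientation: [-1.98, 2.439, 0.003]
contact_force: [-0.1, 2.0, 6.4]
grip_width: 0.0515
at [449.5 -41.9  30.3] yaw x -101.9 tool z [-0.001  0.002 -1.   ] | shift [1.7 0.2 0.3] turn [0.0011 0.0013 0.0023] width 51.5
t 14.15 F [-0.14  1.98  6.36] Mworld [0.    0.12  0.141] M tool(if world) [-0.117  0.024 -0.141] p [ 0.4495 -0.0419  0.0303] w 0.0515 q [-0.15  0.1   2.25  0.    0.79  1.63]
```

```bash
python3 -m inch '0 0 -15 0 0 0;0 0 -40 0 0 0;0 0 -70 0 0 0;0 0 -90 0 0 0;0 0 -100 0 0 0;0 0 -100 0 0 0;0 0 -100 0 0 0'; python3 rd.py; python3 -m inch '0 50 0 0 0 0;0 50 0 0 0 0;0 0 0 0 0 0;0 -50 0 0 0 0;0 -50 0 0 0 0;0 0 0 0 0 0;0 50 0 0 0 0;0 50 0 0 0 0;0 0 0 0 0 0;0 -50 0 0 0 0;0 -50 0 0 0 0'; python3 rd.py; python3 -m inch '0 50 0 0 0 0;0 100 0 0 0 0;0 100 0 0 0 0;0 50 0 0 0 0;0 0 0 0 0 0;0 0 0 0 0 0;0 50 0 0 0 0;0 100 0 0 0 0;0 100 0 0 0 0;0 50 0 0 0 0;0 50 0 0 0 0;0 50 0 0 0 0'; python3 rd.py
python3 -m inch '0 0 0 0.15 0 0;0 0 0 0.15 0 0;0 0 0 0.15 0 0;0 0 0 0.15 0 0;0 0 0 0.15 0 0' >/dev/null; python3 rd.py; python3 -m inch '0 0 0 0 0 0' >/dev/null; python3 rd.py; 
python3 -m inch '0 0 0 -0.15 0 0;0 0 0 -0.15 0 0;0 0 0 -0.15 0 0;0 0 0 -0.15 0 0' >/dev/null; python3 rd.py; python3 -m inch '0 0 0 0 0 0'>/dev/null; python3 rd.py;python3 -m inch '0 0 0 0 0 0'>/dev/null; python3 rd.py; echo neg; 
python3 -m inch '0 0 0 -0.15 0 0;0 0 0 -0.15 0 0;0 0 0 -0.15 0 0;0 0 0 -0.15 0 0;0 0 0 -0.15 0 0' >/dev/null; python3 rd.py; python3 -m inch '0 0 0 0 0 0' >/dev/null; python3 rd.py; 
python3 -m inch '0 0 0 0.15 0 0;0 0 0 0.15 0 0;0 0 0 0.15 0 0;0 0 0 0.15 0 0' >/dev/null; python3 rd.py; python3 -m inch '0 0 0 0 0 0'>/dev/null; python3 rd.py;python3 -m inch '0 0 0 0 0 0'; python3 rd.py
```

```text
time_s: 14.85
eef_pos: [0.4486, -0.0419, 0.1292]
orientation: [1.979, -2.439, -0.005]
contact_force: [-0.5, -0.6, -5.1]
grip_width: 0.0514
  RD t 14.85 Mt [-0.036 -0.01  -0.032] Mw [0.017 0.033 0.032] tilt [-0.002  0.002 -1.   ]
time_s: 15.95
eef_pos: [0.5028, -0.0534, 0.1277]
orientation: [-1.978, 2.439, 0.001]
contact_force: [-0.5, -0.1, -4.0]
grip_width: 0.0516
  RD t 15.95 Mt [-0.081  0.034  0.006] Mw [-0.016  0.086 -0.006] tilt [ 0.001  0.001 -1.   ]
time_s: 17.15
eef_pos: [0.4541, -0.0432, 0.1266]
orientation: [1.979, -2.44, -0.004]
contact_force: [-1.1, -0.8, -5.7]
grip_width: 0.0512
  RD t 17.15 Mt [-0.009  0.02  -0.024] Mw [-0.018  0.013  0.024] tilt [-0.002  0.002 -1.   ]
  RD t 17.65 Mt [-0.206 -0.05  -0.009] Mw [0.089 0.191 0.017] tilt [ 0.146 -0.029 -0.989]
  RD t 17.75 Mt [-0.206  0.052  0.031] Mw [-0.003  0.211 -0.038] tilt [ 0.147 -0.03  -0.989]
  RD t 18.15 Mt [-0.02   0.036 -0.054] Mw [-0.031  0.027  0.054] tilt [ 0.003  0.001 -1.   ]
  RD t 18.25 Mt [-0.057 -0.036  0.039] Mw [ 0.047  0.049 -0.038] tilt [ 0.004  0.001 -1.   ]
  RD t 18.35 Mt [-0.036  0.04   0.028] Mw [-0.032  0.044 -0.029] tilt [ 0.006  0.    -1.   ]
neg
  RD t 18.85 Mt [ 0.112  0.008 -0.002] Mw [-0.031 -0.108  0.003] tilt [-0.138  0.031 -0.99 ]
  RD t 18.95 Mt [ 0.144 -0.003  0.004] Mw [-0.027 -0.142 -0.005] tilt [-0.136  0.03  -0.99 ]
  RD t 19.35 Mt [-0.04  -0.006 -0.004] Mw [0.014 0.038 0.004] tilt [ 0.012 -0.001 -1.   ]
  RD t 19.45 Mt [ 0.03   0.013 -0.034] Mw [-0.019 -0.027  0.034] tilt [ 0.013 -0.001 -1.   ]
time_s: 19.55
eef_pos: [0.4597, -0.044, 0.1338]
orientation: [-1.973, 2.432, -0.014]
contact_force: [0.0, 0.8, -4.8]
grip_width: 0.0514
  RD t 19.55 Mt [0.084 0.038 0.039] Mw [-0.054 -0.075 -0.04 ] tilt [ 0.013 -0.001 -1.   ]
```

```bash
for i in 1 2 3 4 5; do python3 rd.py; done | uniq; python3 -m inch '0 0 0 0 0 0'>/dev/null; python3 rd.py; python3 -m inch '0 0 0 0 0 0'>/dev/null; python3 rd.py; python3 -m inch '0 0 0 0 0 0'>/dev/null; python3 rd.py; python3 -m inch '0 0 0 0 0 0'>/dev/null; python3 rd.py;  python3 -m inch '0 0 0 0 0 0'>/dev/null; python3 rd.py; python3 -m inch '0 0 0 0 0 0'>/dev/null; python3 rd.py;python3 -c "
from h import *
go(449.3,-43.4,30.5,-102)"
```

```text
RD t 19.55 Mt [0.084 0.038 0.039] Mw [-0.054 -0.075 -0.04 ] tilt [ 0.013 -0.001 -1.   ]
  RD t 19.65 Mt [-0.008  0.    -0.018] Mw [0.001 0.008 0.018] tilt [ 0.014 -0.001 -1.   ]
  RD t 19.75 Mt [-0.023  0.032 -0.026] Mw [-0.027  0.029  0.026] tilt [ 0.014 -0.001 -1.   ]
  RD t 19.85 Mt [-0.045  0.026  0.02 ] Mw [-0.016  0.049 -0.02 ] tilt [ 0.013 -0.001 -1.   ]
  RD t 19.95 Mt [-0.105 -0.02  -0.062] Mw [0.04  0.099 0.062] tilt [ 0.013 -0.001 -1.   ]
  RD t 20.05 Mt [-0.047 -0.005 -0.001] Mw [0.014 0.045 0.002] tilt [ 0.013 -0.001 -1.   ]
  RD t 20.15 Mt [-0.014  0.003 -0.008] Mw [0.    0.015 0.008] tilt [ 0.013 -0.001 -1.   ]
at [461.4 -44.4 134.1] yaw x -101.9 tool z [ 0.013 -0.001 -1.   ] | shift [  1.7  13.3 103.4] turn [-0.0125  0.002   0.0013] width 51.0
```

```bash
python3 -m inch '2 13 30 -0.012 0.002 0;2 13 65 -0.012 0.002 0;2 13 82 -0.012 0.002 0;2 13 88 -0.012 0.002 0;2 13 88 -0.012 0.002 0;2 13 88 -0.012 0.002 0'; python3 -c "
from h import *
go(449.3,-43.4,30,-102)"
```

```text
time_s: 20.75
eef_pos: [0.4505, -0.0439, 0.047]
orientation: [-1.978, 2.439, -0.003]
contact_force: [0.2, 0.2, -4.0]
grip_width: 0.0517
at [450.5 -43.9  47. ] yaw x -101.9 tool z [ 0.002 -0.    -1.   ] | shift [-0.3  1.4 17. ] turn [-0.0025  0.      0.0013] width 51.7
```

```bash
python3 -m inch '0 1 8 -0.003 0 0;0 1 15 -0.003 0 0;0 1 18 -0.003 0 0;0 1 18 -0.003 0 0;0 1 18 -0.003 0 0';  python3 -c "
from h import *
go(449.3,-43.4,30,-102)"
```

```text
time_s: 21.25
eef_pos: [0.4501, -0.0438, 0.0303]
orientation: [1.979, -2.44, -0.0]
contact_force: [-3.9, 0.3, 8.5]
grip_width: 0.0515
at [450.1 -43.8  30.3] yaw x -101.9 tool z [-0.  0. -1.] | shift [-0.2  0.9  0.3] turn [0.0003 0.0001 0.0013] width 51.5
```

```bash
python3 -m inch '0 0 0 0 0 0;0 0 0 0 0 0;0 0 0 0 0 0;0 0 0 0 0 0;0 0 -30 0 0 0;0 0 -75 0 0 0;0 0 -120 0 0 0;0 0 -120 0 0 0' 85; python3 -c "
from h import *
go(498,-242,145,-62.5)"
```

```text
time_s: 22.05
eef_pos: [0.4554, -0.0446, 0.1572]
orientation: [-1.973, 2.433, -0.015]
contact_force: [1.7, 0.7, 0.7]
grip_width: 0.0849
at [455.4 -44.6 157.2] yaw x -101.9 tool z [ 0.013 -0.002 -1.   ] | shift [184.4 -82.3  13.1] turn [-0.0128 -0.0037 -0.688 ] width 84.9
```

```bash
python3 -m inch '37 -16 2 0 0 -0.13;74 -33 5 0 0 -0.27;111 -49 8 0 0 -0.4;148 -66 10 0 0 -0.54;184 -82 13 -0.013 -0.003 -0.688;184 -82 13 -0.013 -0.003 -0.688;184 -82 13 -0.013 -0.003 -0.688'; python3 wr.py pics/w3.png;python3 -c "
from h import *
go(498,-242,30,-62.5)"
```

```text
time_s: 22.75
eef_pos: [0.4972, -0.242, 0.1439]
orientation: [2.683, -1.634, -0.003]
contact_force: [-0.2, 0.3, 0.0]
grip_width: 0.085
px [556.  84.] n 422 c [ 657.6 -351.2] size [38.5  7.7] ang 35.7 z 0.0554 [0.0523 0.0595] bgr [ 99. 112. 115.]
px [ 18. 126.] n 4343 c [465.3 -68.3] size [99.5 39.5] ang 14.6 z 0.059 [0.0537 0.0611] bgr [98. 98. 99.]
px [283. 214.] n 13364 c [ 498.9 -241. ] size [116.3  52.3] ang 27.4 z 0.0601 [0.0588 0.0613] bgr [161. 161. 160.]
at [ 497. -241.  144.] yaw x -62.6 tool z [-0.002  0.001 -1.   ] | shift [  1.5  -0.6 114. ] turn [ 0.0013  0.0016 -0.0022] width 85.1
```

View pics/w3.png

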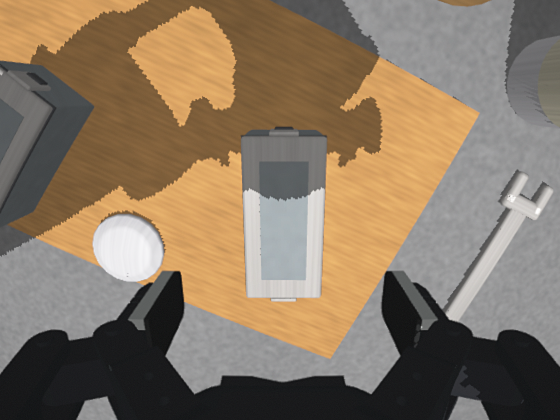

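The third tin is in line at (283,214); the cap at (128,247) and the wrench at (490,250) are clear.

```bash
python3 -m inch '1 -1 40 0 0 0;1 -1 80 0 0 0;1 -1 104 0 0 0;1 -1 114 0 0 0;1 -1 114 0 0 0' ; python3 -m inch '0 0 0 0 0 0;0 0 0 0 0 0;0 0 0 0 0 0;0 0 0 0 0 0;0 0 0 0 0 0;0 0 0 0 0 0' 50; python3 -c "
from h import *
go(498.5,-241.3,30,-62.6);st()"
python3 -m inch '0 0 -15 0 0 0;0 0 -40 0 0 0;0 0 -70 0 0 0;0 0 -90 0 0 0;0 0 -100 0 0 0;0 0 -100 0 0 0;0 0 -100 0 0 0'; python3 rd.py; python3 -m inch '0 50 0 0 0 0;0 50 0 0 0 0;0 0 0 0 0 0;0 -50 0 0 0 0;0 -50 0 0 0 0;0 0 0 0 0 0;0 50 0 0 0 0;0 50 0 0 0 0;0 0 0 0 0 0;0 -50 0 0 0 0;0 -50 0 0 0 0'; python3 rd.py; python3 -m inch '0 50 0 0 0 0;0 100 0 0 0 0;0 100 0 0 0 0;0 50 0 0 0 0;0 0 0 0 0 0;0 0 0 0 0 0;0 50 0 0 0 0;0 100 0 0 0 0;0 100 0 0 0 0;0 50 0 0 0 0;0 50 0 0 0 0;0 50 0 0 0 0'; python3 rd.py
```

```text
time_s: 23.3
eef_pos: [0.4967, -0.2395, 0.0285]
orientation: [2.684, -1.632, -0.009]
contact_force: [0.6, 0.1, -0.0]
grip_width: 0.0851
time_s: 23.9
eef_pos: [0.4985, -0.2403, 0.0306]
orientation: [-2.685, 1.632, 0.003]
contact_force: [0.3, 0.4, 6.1]
grip_width: 0.0515
at [ 498.5 -240.3   30.6] yaw x -62.6 tool z [-0.001  0.001 -1.   ] | shift [0.9 0.4 0.6] turn [0.0009 0.0014 0.0002] width 51.5
t 23.9 F [0.27 0.38 6.06] Mworld [ 0.017 -0.059  0.095] M tool(if world) [ 0.06   0.012 -0.095] p [ 0.4985 -0.2403  0.0306] w 0.0515 q [-0.49  0.27  2.04  0.    0.83  0.6 ]
time_s: 24.6
eef_pos: [0.4977, -0.24, 0.1298]
orientation: [2.684, -1.632, -0.005]
contact_force: [0.1, -0.1, -4.0]
grip_width: 0.0515
  RD t 24.6 Mt [-0.024 -0.042 -0.009] Mw [0.027 0.04  0.009] tilt [-0.003  0.002 -1.   ]
time_s: 25.7
eef_pos: [0.5462, -0.2148, 0.1288]
orientation: [-2.684, 1.628, 0.003]
contact_force: [0.1, 1.2, -3.2]
grip_width: 0.0514
  RD t 25.7 Mt [0.632 0.094 0.032] Mw [ 0.208 -0.603 -0.034] tilt [-0.     0.003 -1.   ]
time_s: 26.9
eef_pos: [0.502, -0.2371, 0.128]
orientation: [-2.685, 1.625, 0.005]
contact_force: [1.6, -0.2, -5.6]
grip_width: 0.051
  RD t 26.9 Mt [0.388 0.093 0.092] Mw [ 0.097 -0.387 -0.094] tilt [-0.001  0.004 -1.   ]
```

```bash
python3 -m inch '0 0 0 0.15 0 0;0 0 0 0.15 0 0;0 0 0 0.15 0 0;0 0 0 0.15 0 0;0 0 0 0.15 0 0' >/dev/null; python3 rd.py; python3 -m inch '0 0 0 0 0 0' >/dev/null; python3 rd.py; 
python3 -m inch '0 0 0 -0.15 0 0;0 0 0 -0.15 0 0;0 0 0 -0.15 0 0;0 0 0 -0.15 0 0' >/dev/null; python3 rd.py; python3 -m inch '0 0 0 0 0 0'>/dev/null; python3 rd.py;python3 -m inch '0 0 0 0 0 0'>/dev/null; python3 rd.py; echo neg; 
python3 -m inch '0 0 0 -0.15 0 0;0 0 0 -0.15 0 0;0 0 0 -0.15 0 0;0 0 0 -0.15 0 0;0 0 0 -0.15 0 0' >/dev/null; python3 rd.py; python3 -m inch '0 0 0 0 0 0' >/dev/null; python3 rd.py; 
python3 -m inch '0 0 0 0.15 0 0;0 0 0 0.15 0 0;0 0 0 0.15 0 0;0 0 0 0.15 0 0' >/dev/null; python3 rd.py; python3 -m inch '0 0 0 0 0 0'>/dev/null; python3 rd.py;python3 -m inch '0 0 0 0 0 0'; python3 rd.py
```

```text
RD t 27.4 Mt [ 0.699  0.145 -0.015] Mw [ 0.195 -0.687 -0.01 ] tilt [ 0.131  0.072 -0.989]
  RD t 27.5 Mt [ 0.182  0.133 -0.061] Mw [-0.04  -0.227  0.04 ] tilt [ 0.13   0.072 -0.989]
  RD t 27.9 Mt [-0.271  0.055 -0.022] Mw [-0.175  0.214  0.023] tilt [-0.001  0.004 -1.   ]
  RD t 28.0 Mt [-0.419 -0.147  0.019] Mw [-0.064  0.439 -0.016] tilt [-0.001  0.005 -1.   ]
  RD t 28.1 Mt [1.323 0.255 0.039] Mw [ 0.388 -1.29  -0.047] tilt [-0.001  0.006 -1.   ]
neg
  RD t 28.6 Mt [ 0.931 -0.17  -0.156] Mw [ 0.601 -0.737  0.124] tilt [-0.132 -0.063 -0.989]
  RD t 28.7 Mt [1.027 0.089 0.148] Mw [ 0.378 -0.96  -0.139] tilt [-0.131 -0.062 -0.989]
  RD t 29.1 Mt [0.521 0.126 0.153] Mw [ 0.129 -0.519 -0.156] tilt [ 0.001  0.006 -1.   ]
  RD t 29.2 Mt [0.834 0.299 0.001] Mw [ 0.121 -0.878 -0.006] tilt [ 0.     0.006 -1.   ]
time_s: 29.3
eef_pos: [0.5019, -0.2373, 0.1286]
orientation: [-2.684, 1.625, 0.004]
contact_force: [1.1, 0.2, -4.1]
grip_width: 0.0516
  RD t 29.3 Mt [-0.184 -0.095  0.062] Mw [-0.001  0.208 -0.061] tilt [-0.     0.005 -1.   ]
```

The third tin rattles: its moment jumps by up to about 1 N m, where the other two stayed near noise. I'll check whether it has twisted in the fingers.

```bash
python3 -c "
from h import *
from plant import vision
c=vision.camera('side');cv2.imwrite('pics/s3.png',cv2.resize(c['pixels'][130:330,190:390],None,fx=3,fy=3))
c=vision.camera('scene');cv2.imwrite('pics/c3.png',cv2.resize(c['pixels'][140:340,120:320],None,fx=3,fy=3))
from plant import manip;s=manip.read_state();print(s['time_s'])"; python3 wr.py pics/w4.png
```

```text
29.4
px [ 15. 132.] n 3121 c [473.6 -71.2] size [80.5 30.1] ang 13.8 z 0.0586 [0.0534 0.061 ] bgr [116. 117. 118.]
```

View pics/s3.png

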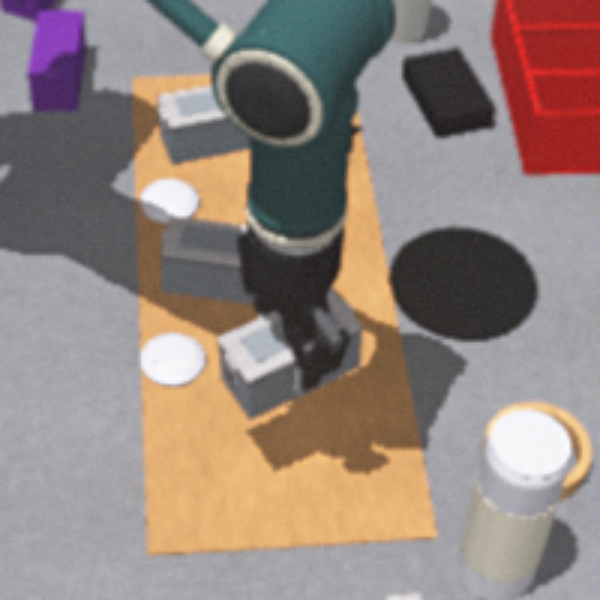

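View pics/c3.png

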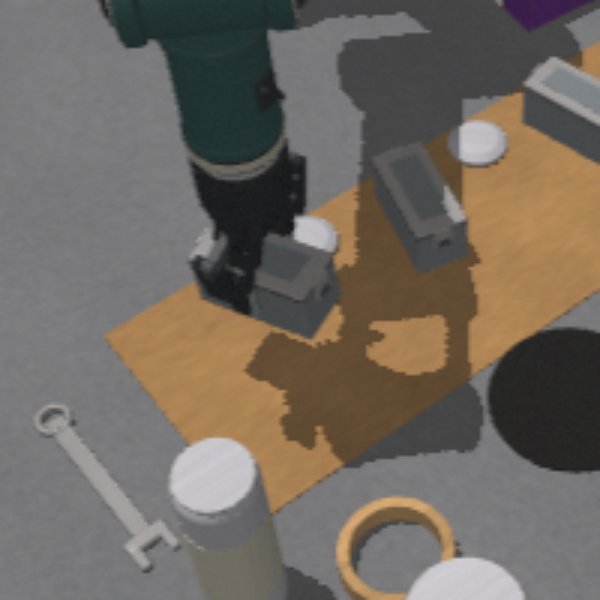

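View pics/w4.png

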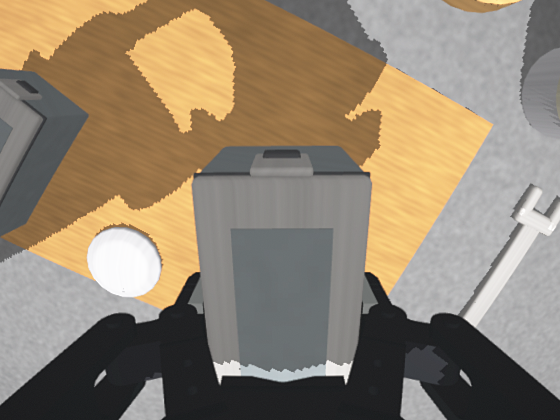

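```bash
cat > lid.py <<'E'
from h import *
from plant import vision,manip
s=manip.read_state();c=vision.camera('wrist')
R=Ro.from_rotvec(s['orientation']).as_matrix();T=np.eye(4);T[:3,:3]=R;T[:3,3]=s['eef_pos'];W=T@c['mount'];c['R']=W[:3,:3].T;c['t']=-c['R']@W[:3,3]
P=cloud(c); q=P[200:350,240:325].reshape(-1,3); z=c['range_z'][200:350,240:325].ravel(); q=q[(z>0)]
q=q[abs(q[:,2]-np.median(q[:,2]))<.02]
m=q.mean(0); n=np.linalg.svd(q-m,full_matrices=False)[2][2]; n*=np.sign(n[2]); print(len(q),"lid mean",m.round(4),"normal",n.round(3),"tool z",R[:,2].round(3),"normal in tool",(R.T@n).round(3),"eef",np.round(s['eef_pos'],4))
E
python3 lid.py; python3 -c "
from h import *
go(694,-50,200,-62.6);st()"
```

```text
12694 lid mean [ 0.5234 -0.2251  0.1584] normal [-0.04  -0.025  0.999] tool z [-0.     0.005 -1.   ] normal in tool [-0.001  0.045 -0.999] eef [ 0.5016 -0.2372  0.1285]
at [ 501.6 -237.2  128.4] yaw x -62.4 tool z [ 0.     0.006 -1.   ] | shift [ -77.1 -257.5  -70.5] turn [-0.0026  0.0049  0.0036] width 51.2
t 29.5 F [-1.01  1.84 -5.7 ] Mworld [ 0.261 -0.071  0.161] M tool(if world) [ 0.183 -0.199 -0.161] p [ 0.5016 -0.2372  0.1284] w 0.0512 q [-0.49  0.15  1.98  0.01  1.02  0.6 ]
```

```bash
python3 -m inch '-4 -12 -15 0 0 0;-10 -34 -40 -0.01 0 0;-18 -60 -65 -0.02 0 0;-26 -88 -85 -0.03 0 0;-35 -117 -90 -0.04 0 0;-44 -146 -90 -0.045 0 0;-52 -175 -90 -0.045 0 0;-61 -204 -90 -0.045 0 0;-68 -230 -90 -0.045 0 0;-74 -248 -90 -0.045 0 0;-76 -256 -90 -0.045 0 0;-77 -257 -90 -0.045 0 0'; python3 -m inch '0 0 0 0 0 0;0 0 0 0 0 0'; python3 lid.py; python3 -c "
from h import *
from plant import vision
go(694,-52,219,-62.6);st()
for n in ['side','scene']:
    c=vision.camera(n);cv2.imwrite('pics/%s5.png'%n,c['pixels']);np.savez('pics/%s5.npz'%n,**c)
"
```

```text
time_s: 30.7
eef_pos: [0.6942, -0.0496, 0.2197]
orientation: [2.659, -1.608, -0.04]
contact_force: [1.1, -0.2, -4.0]
grip_width: 0.0516
time_s: 30.9
eef_pos: [0.6935, -0.0504, 0.2197]
orientation: [2.658, -1.609, -0.041]
contact_force: [0.6, 0.7, -5.2]
grip_width: 0.0515
12700 lid mean [ 0.7183 -0.0367  0.2528] normal [-0.129 -0.073  0.989] tool z [-0.04  -0.016 -0.999] normal in tool [ 0.     0.191 -0.982] eef [ 0.6935 -0.0504  0.2197]
at [693.5 -50.6 219.7] yaw x -62.4 tool z [-0.04  -0.016 -0.999] | shift [1.5 0.2 0.7] turn [0.043  0.0047 0.0037] width 51.0
t 30.95 F [ 2.32  1.34 -5.67] Mworld [ 1.003 -1.55   0.099] M tool(if world) [ 1.838 -0.165 -0.115] p [ 0.6935 -0.0506  0.2197] w 0.051 q [-0.1   0.34  1.56 -0.02  1.28  1.  ]
```

View pics/side5.png

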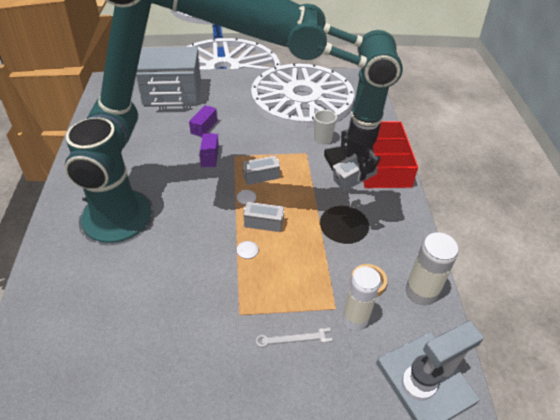

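View pics/scene5.png

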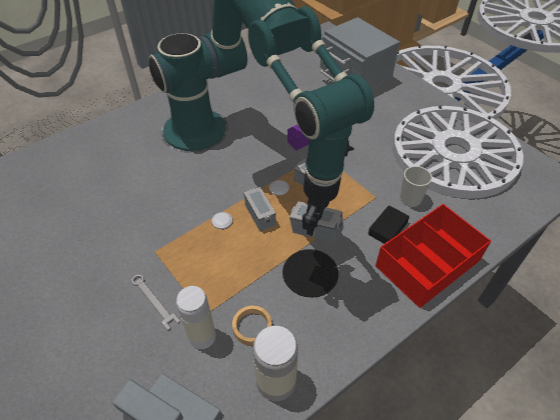

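The tin is over the mat, but it has slipped about 8° in the fingers. I'll check whether it is still creeping before I correct it.

```bash
python3 lid.py;python3 rd.py; python3 -m inch '0 0 0 0 0 0;0 0 0 0 0 0;0 0 0 0 0 0'|tail -1; python3 lid.py; python3 rd.py;python3 -m inch '0 0 0 0 0 0;0 0 0 0 0 0;0 0 0 0 0 0'|tail -1; python3 lid.py; python3 rd.py
```

```text
12701 lid mean [ 0.7185 -0.0368  0.253 ] normal [-0.133 -0.076  0.988] tool z [-0.04  -0.016 -0.999] normal in tool [ 0.001  0.195 -0.981] eef [ 0.6936 -0.0505  0.2198]
  RD t 31.1 Mt [-0.596  0.053  0.23 ] Mw [-0.332  0.5   -0.224] tilt [-0.04  -0.016 -0.999]
grip_width: 0.0511
12704 lid mean [ 0.7195 -0.0364  0.2551] normal [-0.168 -0.089  0.982] tool z [-0.04  -0.016 -0.999] normal in tool [-0.003  0.232 -0.973] eef [ 0.6937 -0.0505  0.2199]
  RD t 31.45 Mt [-0.284 -0.047 -0.07 ] Mw [-0.087  0.275  0.069] tilt [-0.04  -0.016 -0.999]
grip_width: 0.0511
12689 lid mean [ 0.7203 -0.0358  0.2565] normal [-0.17  -0.086  0.982] tool z [-0.04  -0.016 -0.999] normal in tool [-0.007  0.232 -0.973] eef [ 0.6936 -0.0504  0.2198]
  RD t 31.8 Mt [ 0.917  0.232 -0.09 ] Mw [ 0.223 -0.919  0.095] tilt [-0.04  -0.016 -0.999]
```

```bash
python3 -m inch '0 0 0 -0.05 0 0;0 0 0 -0.1 0 0;0 0 0 -0.15 0 0;0 0 0 -0.19 0 0;0 0 0 -0.19 0 0;0 0 0 -0.19 0 0'; python3 lid.py; python3 rd.py;python3 -m inch '0 0 0 0 0 0;0 0 0 0 0 0;0 0 0 0 0 0'|tail -1; python3 lid.py; python3 rd.py;python3 -m inch '0 0 0 0 0 0;0 0 0 0 0 0;0 0 0 0 0 0'|tail -1; python3 lid.py; python3 rd.py
```

```text
time_s: 32.4
eef_pos: [0.6939, -0.0502, 0.2195]
orientation: [2.516, -1.522, -0.184]
contact_force: [1.8, 0.4, -4.0]
grip_width: 0.051
12697 lid mean [ 0.7278 -0.0318  0.2518] normal [0.007 0.002 1.   ] tool z [-0.206 -0.102 -0.973] normal in tool [-0.003  0.223 -0.975] eef [ 0.6939 -0.0502  0.2195]
  RD t 32.45 Mt [ 0.176  0.022 -0.009] Mw [ 0.065 -0.165  0.013] tilt [-0.206 -0.102 -0.973]
grip_width: 0.0511
12696 lid mean [ 0.7275 -0.0322  0.2526] normal [-0.015 -0.012  1.   ] tool z [-0.205 -0.102 -0.973] normal in tool [-0.001  0.247 -0.969] eef [ 0.6935 -0.0507  0.2201]
  RD t 32.8 Mt [-0.088  0.086  0.003] Mw [-0.115  0.039  0.017] tilt [-0.205 -0.102 -0.973]
grip_width: 0.0515
12704 lid mean [ 0.7275 -0.0322  0.2528] normal [-0.055 -0.024  0.998] tool z [-0.205 -0.102 -0.973] normal in tool [-0.009  0.287 -0.958] eef [ 0.6936 -0.0506  0.2201]
  RD t 33.15 Mt [ 0.231 -0.018 -0.077] Mw [ 0.139 -0.189  0.069] tilt [-0.205 -0.102 -0.973]
```

```bash
python3 -m inch '0 0 0 -0.05 0 0;0 0 0 -0.1 0 0;0 0 0 -0.14 0 0;0 0 0 -0.14 0 0'|tail -1; python3 lid.py; python3 rd.py;python3 -m inch '0 0 0 0 0 0;0 0 0 0 0 0;0 0 0 0 0 0'|tail -1; python3 lid.py; python3 rd.py;python3 -m inch '0 0 0 0 0 0;0 0 0 0 0 0;0 0 0 0 0 0'|tail -1; python3 lid.py; python3 rd.py;python3 -m inch '0 0 0 0 0 0;0 0 0 0 0 0;0 0 0 0 0 0'|tail -1; python3 lid.py; python3 rd.py
```

```text
grip_width: 0.0513
12695 lid mean [ 0.7323 -0.0292  0.2463] normal [0.069 0.037 0.997] tool z [-0.324 -0.164 -0.932] normal in tool [-0.006  0.29  -0.957] eef [ 0.6941 -0.0499  0.2188]
  RD t 33.6 Mt [ 0.425  0.012 -0.021] Mw [ 0.194 -0.379  0.021] tilt [-0.324 -0.164 -0.932]
grip_width: 0.0516
12699 lid mean [ 0.7323 -0.0295  0.2475] normal [0.042 0.042 0.998] tool z [-0.323 -0.164 -0.932] normal in tool [-0.023  0.309 -0.951] eef [ 0.6938 -0.0504  0.2196]
  RD t 33.95 Mt [1.425 0.21  0.012] Mw [ 0.483 -1.356  0.058] tilt [-0.323 -0.164 -0.932]
grip_width: 0.0512
12705 lid mean [ 0.7325 -0.0295  0.2479] normal [0.033 0.018 0.999] tool z [-0.323 -0.164 -0.932] normal in tool [-0.006  0.327 -0.945] eef [ 0.6938 -0.0504  0.2197]
  RD t 34.3 Mt [1.92  0.04  0.076] Mw [ 0.832 -1.731 -0.066] tilt [-0.323 -0.164 -0.932]
grip_width: 0.0516
12697 lid mean [ 0.7329 -0.0293  0.2482] normal [0.022 0.01  1.   ] tool z [-0.323 -0.164 -0.932] normal in tool [-0.004  0.34  -0.941] eef [ 0.6938 -0.0504  0.2196]
  RD t 34.65 Mt [ 2.13  -0.102  0.022] Mw [ 1.064 -1.847 -0.068] tilt [-0.323 -0.164 -0.932]
```

It keeps creeping, slowly, and the moment chatters, although it was calm when I first gripped it. There is time to spare, so I'll set the tin back, regrip it squarely and carry it gently.

```bash
cat >> h.py <<'E'
def sh(x,y,z):
    from plant import manip
    s=manip.read_state(); R=Ro.from_rotvec(s["orientation"]); p=np.array(s["eef_pos"])*1000
    print("shift to",x,y,z,":",R.inv().apply(np.array([x,y,z])-p).round(1),"from",p.round(1),"t",round(s["time_s"],2))
E
python3 -c "
from h import *
sh(600,-145,170);sh(498.5,-240.5,130)"
```

```text
shift to 600 -145 170 : [ 40.6 100.5  92.1] from [693.8 -50.4 219.6] t 34.65
shift to 498.5 -240.5 130 : [ 78.4 211.2 177.8] from [693.8 -50.4 219.6] t 34.65
```

```bash
python3 -m inch '4 10 9 0 0 0;10 26 24 0 0 0;18 48 42 0 0 0;26 71 62 0 0 0;35 95 82 0 0 0;44 118 101 0 0 0;53 142 120 0 0 0;61 165 139 0 0 0;69 186 157 0 0 0;75 202 170 0 0 0;78 211 178 0 0 0;78 211 178 0 0 0'; python3 lid.py; python3 rd.py; python3 -c "
from h import *
sh(498.5,-240.5,45);sh(498.5,-240.5,31)"
```

```text
time_s: 35.85
eef_pos: [0.4971, -0.2407, 0.1293]
orientation: [2.406, -1.458, -0.281]
contact_force: [-0.1, -1.4, -1.6]
grip_width: 0.0511
12696 lid mean [ 0.5363 -0.2196  0.1579] normal [0.023 0.01  1.   ] tool z [-0.324 -0.163 -0.932] normal in tool [-0.004  0.34  -0.941] eef [ 0.4971 -0.2407  0.1293]
  RD t 35.9 Mt [ 2.267 -0.126 -0.007] Mw [ 1.154 -1.954 -0.05 ] tilt [-0.323 -0.163 -0.932]
shift to 498.5 -240.5 45 : [  0.8 -30.6  79. ] from [ 498.4 -240.2  129.7] t 35.9
shift to 498.5 -240.5 31 : [  0.9 -35.6  92.1] from [ 498.4 -240.2  129.7] t 35.9
```

```bash
python3 -m inch '0 -6 16 0 0 0;0 -16 41 0 0 0;1 -25 65 0 0 0;1 -29 75 0 0 0;1 -31 79 0 0 0;1 -31 79 0 0 0'; python3 lid.py; python3 -c "
from h import *
sh(498.5,-240.5,31)"
```

```text
time_s: 36.5
eef_pos: [0.4998, -0.2403, 0.0449]
orientation: [2.408, -1.457, -0.278]
contact_force: [1.2, 0.8, -1.3]
grip_width: 0.0516
12702 lid mean [ 0.5389 -0.2191  0.0735] normal [0.022 0.012 1.   ] tool z [-0.322 -0.163 -0.932] normal in tool [-0.005  0.338 -0.941] eef [ 0.4998 -0.2403  0.0449]
shift to 498.5 -240.5 31 : [-0.8 -3.8 14.1] from [ 500.2 -240.5   45.5] t 36.55
```

```bash
python3 -m inch '-1 -2 6 0.024 0 0;-1 -3 11 0.024 0 0;-1 -4 13 0.024 0 0;-1 -4 14 0.024 0 0;-1 -4 14 0.024 0 0'; python3 lid.py; python3 rd.py
```

```text
time_s: 37.05
eef_pos: [0.5021, -0.2415, 0.0351]
orientation: [2.428, -1.47, -0.25]
contact_force: [1.5, 1.3, 9.3]
grip_width: 0.0515
12701 lid mean [ 0.5353 -0.2231  0.0601] normal [0.023 0.014 1.   ] tool z [-0.295 -0.157 -0.943] normal in tool [ 0.     0.308 -0.951] eef [ 0.5021 -0.2415  0.0351]
  RD t 37.1 Mt [-0.092 -0.091 -0.091] Mw [0.06  0.135 0.055] tilt [-0.295 -0.157 -0.943]
```

```bash
python3 -m inch '0 0 0 0 0 0;0 0 0 0 0 0;0 0 0 0 0 0;0 0 0 0 0 0;0 0 0 0 0 0' 85;  python3 -c "
from h import *
go(500,-241,60,-62.6)"
```

```text
time_s: 37.6
eef_pos: [0.5016, -0.2414, 0.0347]
orientation: [2.428, -1.47, -0.252]
contact_force: [-0.6, -0.6, 0.1]
grip_width: 0.0848
at [ 501.6 -241.4   34.7] yaw x -62.4 tool z [-0.296 -0.156 -0.942] | shift [ -1.    9.6 -23.4] turn [ 0.3412 -0.0019  0.0034] width 84.8
```

```bash
python3 -m inch '0 10 -24 0 0 0;-1 20 -50 0.1 0 0;-1 28 -75 0.22 0 0;-1 35 -100 0.341 0 0;-1 35 -100 0.341 0 0;-1 35 -100 0.341 0 0'; python3 wr.py pics/w6.png; python3 -c "
from h import *
go(499,-241,30,-62.6)"
```

```text
time_s: 38.2
eef_pos: [0.501, -0.2408, 0.1414]
orientation: [2.685, -1.628, 0.003]
contact_force: [-0.1, -0.2, -0.9]
grip_width: 0.085
px [556.  92.] n 438 c [ 656.4 -352.3] size [40.6  8.2] ang 38.5 z 0.0555 [0.0523 0.0595] bgr [100. 112. 115.]
px [ 17. 130.] n 3860 c [467.4 -69.1] size [94.5 38.6] ang 15.4 z 0.0589 [0.0535 0.0611] bgr [98. 98. 99.]
px [284. 209.] n 13867 c [ 507.  -238.4] size [116.1  52.3] ang 27.9 z 0.0601 [0.0589 0.0613] bgr [157. 157. 156.]
at [ 500.8 -240.1  140.1] yaw x -62.4 tool z [-0.001 -0.001 -1.   ] | shift [-1.000e-01  1.800e+00  1.101e+02] turn [ 0.0019 -0.0006  0.0031] width 85.1
```

View pics/w6.png

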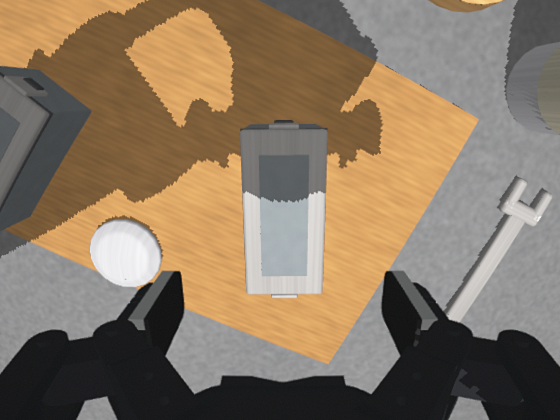

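The tin is upright and level at (284,209). I'll regrip at its true mid-length, with the opening set closer to its width.

```bash
python3 -m inch '1 -6 40 0 0 0;1 -6 80 0 0 0;1 -6 102 0 0 0;1 -6 110 0 0 0;1 -6 110 0 0 0' | sed -n 2p; python3 -m inch '0 0 0 0 0 0;0 0 0 0 0 0;0 0 0 0 0 0;0 0 0 0 0 0;0 0 0 0 0 0;0 0 0 0 0 0' 51; python3 rd.py; python3 -m inch '0 0 -3 0 0 0;0 0 -8 0 0 0;0 0 -12 0 0 0;0 0 -12 0 0 0;0 0 -12 0 0 0'; python3 lid.py; python3 rd.py; python3 -m inch '0 0 0 0 0 0;0 0 0 0 0 0;0 0 0 0 0 0'; python3 rd.py; python3 lid.py
```

```text
eef_pos: [0.5048, -0.2369, 0.0272]
time_s: 39.35
eef_pos: [0.5063, -0.2377, 0.0287]
orientation: [2.686, -1.625, -0.005]
contact_force: [1.8, -0.5, 6.8]
grip_width: 0.0522
  RD t 39.35 Mt [ 0.102  0.333 -0.187] Mw [-0.247 -0.245  0.188] tilt [-0.004 -0.001 -1.   ]
time_s: 39.85
eef_pos: [0.5059, -0.2375, 0.0404]
orientation: [2.686, -1.625, -0.006]
contact_force: [-0.1, -0.1, -4.8]
grip_width: 0.0515
12701 lid mean [ 0.5288 -0.2247  0.0721] normal [0.007 0.005 1.   ] tool z [-0.005 -0.    -1.   ] normal in tool [-0.003 -0.004 -1.   ] eef [ 0.5059 -0.2375  0.0404]
  RD t 39.9 Mt [-0.015  0.048 -0.001] Mw [-0.049 -0.009  0.002] tilt [-0.005 -0.    -1.   ]
time_s: 40.2
eef_pos: [0.5057, -0.2374, 0.0401]
orientation: [2.686, -1.625, -0.007]
contact_force: [-0.7, -0.3, -4.4]
grip_width: 0.0518
  RD t 40.2 Mt [ 0.026 -0.028  0.006] Mw [ 0.037 -0.01  -0.006] tilt [-0.005  0.    -1.   ]
12705 lid mean [ 0.5286 -0.2246  0.0718] normal [0.008 0.003 1.   ] tool z [-0.005  0.    -1.   ] normal in tool [-0.001 -0.004 -1.   ] eef [ 0.5057 -0.2374  0.0401]
```

Calm and level. Now a slow lift and carry.

```bash
python3 -m inch '0 0 -4 0 0 0;0 0 -14 0 0 0;0 0 -30 0 0 0;0 0 -50 0 0 0;0 0 -72 0 0 0;0 0 -94 0 0 0;0 0 -116 0 0 0;0 0 -138 0 0 0;0 0 -156 0 0 0;0 0 -170 0 0 0;0 0 -178 0 0 0;0 0 -180 0 0 0'; python3 lid.py; python3 rd.py; python3 -c "
from h import *
sh(694,-52,219)"
```

```text
time_s: 41.45
eef_pos: [0.5071, -0.2377, 0.2215]
orientation: [2.686, -1.625, -0.003]
contact_force: [0.7, 0.0, -5.4]
grip_width: 0.0517
12688 lid mean [ 0.53   -0.2248  0.2532] normal [0.006 0.004 1.   ] tool z [-0.003 -0.001 -1.   ] normal in tool [-0.002 -0.004 -1.   ] eef [ 0.5071 -0.2377  0.2215]
  RD t 41.5 Mt [ 0.053  0.047 -0.01 ] Mw [-0.017 -0.068  0.01 ] tilt [-0.004 -0.    -1.   ]
shift to 694 -52 219 : [ -77.5 -251.9    1. ] from [ 506.8 -237.5  220.9] t 41.5
```

```bash
python3 -m inch '-1 -2 0 0 0 0;-2 -6 0 0 0 0;-4 -13 0 0 0 0;-7 -23 0 0 0 0;-11 -35 0 0 0 0;-15 -49 0 0 0 0;-20 -64 0 0 0 0;-25 -80 0 0 0 0;-30 -96 0 0 0 0;-35 -112 0 0 0 0;-39 -127 0 0 0 0;-43 -140 0 0 0 0' | sed -n 2p; python3 -c "
from h import *
sh(694,-52,219)"; python3 rd.py
```

```text
eef_pos: [0.612, -0.1333, 0.2203]
shift to 694 -52 219 : [ -34.  -110.4    1. ] from [ 612.  -133.3  220.3] t 42.7
  RD t 42.7 Mt [ 0.02   0.058 -0.079] Mw [-0.041 -0.045  0.079] tilt [-0.004 -0.    -1.   ]
```

```bash
python3 -m inch '-4 -14 0 0 0 0;-9 -28 0 0 0 0;-14 -44 0 0 0 0;-18 -59 0 0 0 0;-22 -73 0 0 0 0;-26 -85 0 0 0 0;-29 -95 0 0 0 0;-31 -102 0 0 0 0;-33 -107 0 0 0 0;-34 -110 0 0 0 0;-34 -110 0 0 0 0;-34 -110 0 0 0 0' | sed -n 2p; python3 rd.py; python3 lid.py;  python3 -m inch '0 0 0 0 0 0;0 0 0 0 0 0;0 0 0 0 0 0;0 0 0 0 0 0;0 0 0 0 0 0'; python3 rd.py; python3 lid.py; python3 -c "
from h import *
from plant import vision
go(694,-52,219,-62.6);st()
for n in ['side','scene']:
    c=vision.camera(n);cv2.imwrite('pics/%s7.png'%n,c['pixels']);tins(c)
"
```

```text
eef_pos: [0.6934, -0.0524, 0.22]
  RD t 43.9 Mt [ 0.083 -0.01   0.049] Mw [ 0.048 -0.069 -0.049] tilt [-0.004 -0.001 -1.   ]
12699 lid mean [ 0.7163 -0.0396  0.2516] normal [0.008 0.004 1.   ] tool z [-0.004 -0.001 -1.   ] normal in tool [-0.001 -0.004 -1.   ] eef [ 0.6934 -0.0524  0.22  ]
time_s: 44.45
eef_pos: [0.6933, -0.0525, 0.22]
orientation: [2.686, -1.625, -0.005]
contact_force: [0.4, 0.0, -4.3]
grip_width: 0.0514
  RD t 44.45 Mt [ 0.101 -0.006 -0.013] Mw [ 0.052 -0.086  0.012] tilt [-0.004 -0.001 -1.   ]
12709 lid mean [ 0.7162 -0.0397  0.2516] normal [0.007 0.004 1.   ] tool z [-0.004 -0.001 -1.   ] normal in tool [-0.001 -0.004 -1.   ] eef [ 0.6933 -0.0525  0.22  ]
at [693.4 -52.5 220. ] yaw x -62.3 tool z [-0.004 -0.001 -1.   ] | shift [-0.2 -0.8  1. ] turn [0.004  0.0015 0.0044] width 51.6
t 44.5 F [-0.1  -0.44 -4.45] Mworld [ 0.026 -0.002  0.021] M tool(if world) [ 0.013 -0.022 -0.021] p [ 0.6934 -0.0525  0.22  ] w 0.0516 q [-0.11  0.32  1.58 -0.    1.24  0.98]
px [260. 164.] n 445 c [446.3 160. ] size [116.6  60.1] ang 17.0 z 0.0597 [0.0542 0.0644] bgr [179. 176. 177.]
px [263. 211.] n 575 c [449.9 -44.6] size [ 57.  114.9] ang 77.9 z 0.0598 [0.0545 0.0639] bgr [187. 184. 185.]
px [416. 178.] n 100 c [657.9 379.4] size [59.2 23. ] ang 28.4 z 0.0606 [0.0526 0.0691] bgr [103. 108. 109.]
px [412. 191.] n 97 c [683.6 335.7] size [71.  28.7] ang 32.7 z 0.0611 [0.0527 0.069 ] bgr [94. 98. 99.]
px [259. 203.] n 582 c [451.1 -44.5] size [ 52.6 120.4] ang 78.4 z 0.0585 [0.0541 0.0621] bgr [141. 141. 141.]
```

View pics/scene7.png

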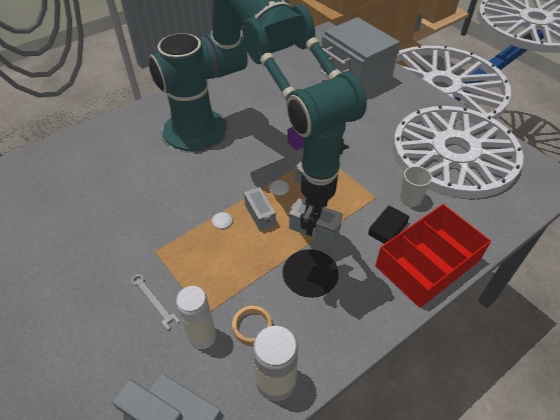

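View pics/side7.png

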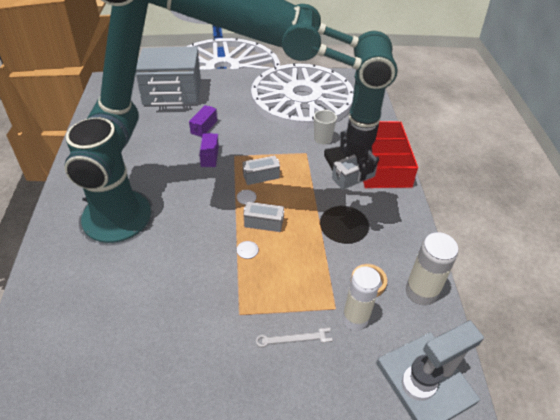

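Both views show the tin held level above the mat. The two quiet tins stand on the paper at side pixels (260,164) and (263,211), and nothing else has been disturbed. Handing in.

```bash
python3 -c "
from plant import sign_off
print(sign_off())"
```

```text
the job is handed in; nothing more can be done
None
```

I found the rattling tin, the third one at the −y end of the row. I handed in at about 44.6 s of the 72 s allowed, with the tin still held over the middle of the mat.

**Shaking:** I lifted each tin and shook it end to end with strokes of about 100 mm. The first two gave only noise and weight-like moments. The third jumped by up to about 1 N m. That is far more than the 0.09 N m described, but nothing like it came from the other two.

**Quiet tins:** Both stand upright again, within about 2 mm of where they were by the last camera check.

**Mishap:** The first grip on the rattling tin crept by up to about 20° in the fingers, while being shaken and when I first held it over the mat. I stood it back on the paper about 9 mm from its old spot, regripped it with the opening set at 51 mm instead of 50 mm, and carried it over slowly.

**Last checks:**
- The tool was at (0.693, −0.053, 0.220) m, against a mat centre of about (0.694, −0.052). I measured the mat from one camera only.
- The tin's underside was about 0.19 m up.
- The lid was within 0.5° of level, and two readings about 0.5 s apart matched, so it had stopped moving.
- The other bench items look unmoved in the pictures; I did not re-measure them.

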